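# Lock the bracket in the weld jig and hold the tweezers at their marked gap

### The arm

A 6-joint arm with a two-finger parallel gripper is mounted at the origin on the work surface. World frame = base frame: x ahead of the robot, y to its left, z up, the work surface at z = 0. Lengths are in m, angles in rad, forces in N, time in s.
With the tool pointing down it reaches from about 0.325 to 0.775 m from the base axis. Payload 5.5 kg.
Tool frame: the origin (TCP) lies at the very end of the fingers, on their centre line; the grasp point (between the pads) lies 19 mm behind it; z points along the fingers, y is the line along which they close (so a half turn about z gives the same grasp; the last joint's range is limited). The gripper opens to 88 mm and grips with 3 to 60 N. Pads are 20 mm wide; open, the fingers measure 115 mm over their backs; the gripper's body (75 mm by 178 mm) begins 61 mm behind the grasp point.
Start: joints at [1.19, 0.091, 1.231, -0, 1.82, -0.057], TCP at [0.191, 0.569, 0.184] pointing down, gripper open.
Joint ranges: [-2.87, 2.87], [-0.86, 2.18], [0.17, 2.46], [-1.51, 4.65], [0.06, 2.69], [-2.65, 2.65]. Speed limits (rad/s): [2.57, 2.57, 3.01, 3.14, 3.14, 3.14].

### API

Orientations are given as a unit quaternion [x, y, z, w].
In Python, from rig import bot gives the robot as it stands. The module is installed in compiled form; this text tells all that it offers.
- The arm moves only by the tool apply_moves, never from a script. Its argument "rows" is a list of rows, each an object with "slide": the shift along the tool's x, y, z each as a share of 0.3 m, from -1 to 1, a list of three; "angular": the turn, a rotation vector about the tool's x, y, z each as a share of 1.5 rad, from -1 to 1, a list of three. In form: [{"slide": [dx, dy, dz], "angular": [ax, ay, az]}, ...]. A call has 1 to 10 rows; each row shifts and turns the commanded pose from where the row before left it, along the tool's axes as they then stand; what a row does not reach is not made up. A row lasts 1/12 s, in which the tool goes at most 41.7 mm and 7.16 degrees, less where a joint would pass 70% of its speed; a pose out of reach is approached as far as the arm can. A call with a number of a shift or a turn outside -1 to 1 is refused whole. A call with a gripper value outside its range is refused whole. "hand" is the finger opening in mm, from 0 to 87.8, set as the call begins (left out, the last holds). The fingers move at their own pace and stop on an object; "grip_force" is the grip in N (left out, the last holds). Time passes only in rows, so rows that do not move let the fingers close. It gives the time, the measured TCP pose, the force, the opening and the grip force at its end, in the units of the state.
- bot.get_state(): the state, without advancing time (a new reading comes with each control period).
- bot.read_camera(name): name is "scene" or "top" or "wrist"; returns (picture, depth): 400x640x3 uint8, red, green, blue; 400x640 float32, m along the optical axis (not along the pixel's ray), 0 where there is no reading.
- bot.camera_info(name): a dict with "K" (3x3 intrinsics, pixels), "T" (4x4, takes a point from camera to world coordinates); the wrist camera has in their place "T_tool_cam" (4x4, takes a point from camera to tool coordinates, whose origin is the TCP and whose axes are the flange's). Camera axes: x right, y down, z forward; pixel columns grow to the right and rows downward; lengths in m; the calibration is good to about 2 mm. A picture is of the moment at which its call begins: read the wrist's pose just before it. camera_info takes no time and is no camera call.
- bot.hand_in(): hands the job in; it is judged then, once.
Trained networks look in the newest picture that a camera, given by its name, has taken for a name from the list of things; names that differ only in an ending like _2 or _b are one class to them, and where a whole thing is asked for, a point or a joint stands for the part that bears it (a point fixed in the world has none). Each returns a list of dicts, best first, with "confidence" (0 to 1); they miss things now and then, are a little off and sometimes report something else, mostly with a low value. They report only what shows in the picture. A call takes as long as a camera call. They do not tell look-alikes from the thing itself.
- bot.recognise(thing, camera): "centre" ([x, y, z] in m, in world coordinates, good to about 4 mm: the middle of the surface that is visible of it).
The state is a dict: "clock": time; "q": joint angles; "joint_vel": joint speeds; "joint_torque": joint torques, N m; "position": TCP position; "tcp_rot": TCP orientation; "contact_force": force on the tool from outside, world axes, zero at the start; "moment": the same for the moment, N m; "opening": finger opening in m; "gripper_force": force on a finger pad.
Only numpy, scipy, OpenCV 4.12 (cv2) and the standard library are available. Lean on these libraries where they do the work, as an engineer would, in place of code of your own. Each camera call takes 0.05 s, during which the arm holds its last target. There are 200 camera calls.

### The job

Swing the red keeper bar of the blue welding jig shut over the bracket until it clicks home, then pick up the sprung tweezers and squeeze them until the black pointer stands inside the red band that marks the tip gap. Finish holding them still at that gap, with the tips about 10 cm above the middle of the clamped bracket, touching nothing but the gripper; do not let go or put them down. Leave the bracket in its nest and the other things on the table where they are.

Things in the scene. Friction and masses are not known exactly. Their poses are not given: they have to be found in the camera images.
- jig: Fixed blue welding jig on the table, left or right of the robot: base plate 150 (its x) x 200 (y) x 12 mm, origin under its centre. Bracket nest in the middle, with brass pins 12 mm high round it; steel pivot post at its y +75 mm; dark catch block with a sprung brass ball (the detent) and a yellow stop, 74 mm high, at its y -78 mm.
- jig_centre (a point): Centre of the nest, on the top face of the jig's base plate, under the middle of the bracket.
- keeper (a joint): Red keeper bar (14 mm wide, 157 mm long, 65 to 75 mm above the table), swings level on the upright pivot: 0 = shut across the bracket, along the jig's -y, against the yellow stop; grows to 1.5 rad as its free end swings to the jig's -x. Stays where left. From about 0.11 to 0.06 rad it is pushed over the detent with about 4 N at the knob, then snaps on to 0 and stays.
- keeper_knob (a point): Middle of the upright black knob near the free end of the keeper bar, 93 mm above the table; knob 18 mm in diameter, from 75 to 111 mm above the table, 120 mm from the pivot axis.
- keeper_hinge (a point): On the upright pivot axis of the keeper bar, 70 mm above the table.
- bracket: Loose sheet-steel H bracket, 90 x 70 mm and 45 mm high, 450 g, standing in the nest of the jig (its top 57 mm above the table), under the closed keeper bar. Origin at the centre of its underside.
- cradle: Fixed yellow tool cradle 190 x 75 mm, base 5 mm thick, with two black rubber ridges across it, 22 mm high, 16 mm wide, at its x -82 and +75 mm; the tweezers lie across the ridges with open room for fingers between. Origin under its centre, x along the tweezers.
- tweezers: Loose steel sprung tweezers, 216 mm long, about 110 g, flat on the cradle ridges (underside 22 mm above the table). Origin on the hinge pin at the heel, at the underside; x runs to the tips, midway between the open arms; z up. Arms 14 mm high close level, along y. Seen from the heel the left arm moves; the right arm carries the white arc scale (155 mm from the heel, 18 mm above the underside).
- grip (a point): Where to squeeze: midway between the two blue grip pads, 100 mm ahead of the heel, 7 mm above the underside (29 mm above the table at the start). Each pad is 36 mm long, 15 mm high; over the outside of both pads 34 mm with the tweezers open, about 10 mm less for each 0.1 rad of squeeze.
- fixed_tip (a point): Tip of the right (unhinged) arm, 205 mm from the heel, at half the arm's height.
- squeeze (a joint): Squeeze of the sprung tweezers: 0 = fully open (tip gap 36 mm), grows as they are squeezed, about 20 mm less tip gap for each 0.1 rad, 0.175 = tips together. The spring pushes each pad with 5 N when open, 10 N at 0.1 rad, 14 N at 0.175 rad, and opens them again when let go.
- mark (a joint): Where the red band (6 mm wide, on the white arc scale) marks the wanted tip gap: the squeeze value (rad) at which the pointer lies on the middle of the band. It does not move during the job.
- pointer (a point): End of the black pointer needle (2 mm wide) of the moving arm, 152 mm from the heel, just over the white arc scale.
- band (a point): Middle of the red band, 152 mm from the heel on the arc scale; x points away from the heel, y across the band along the arc (the band ends 3 mm to either side).
- bracket_b: Bystander: a second H bracket like the first, at the far side of the table. Leave alone.
- pliers: Bystander: pliers with red handles, 155 mm long, lying at the far side. Leave alone.
- nozzle: Bystander: copper nozzle 24 mm in diameter, 38 mm high, standing between jig and cradle, nearer the robot. Leave alone.
- paste: Bystander: orange jar with black cap, 56 mm in diameter, 60 mm high, standing between jig and cradle. Leave alone.
- brush: Bystander: hand brush lying on the left. Leave alone.
- magnet: Bystander: red welding magnet 70 x 70 x 16 mm, lying on the right. Leave alone.
Things that resemble listed ones, but are neither listed nor needed, are in the scene too. Leave any purple or yellow look-alike of the bracket alone.

How it is judged:
On the way, in this order (a step that is already met when the one before it is completed fails the run):
1. the keeper bar is swung shut and past its detent (value of joint keeper below 0.03 rad), for 0.3 s.
2. the tweezers are lifted in the gripper (height (world z) of fixed_tip above 0.1 m and contact force between the fingers and tweezers above 1 N), for 0.2 s.
3. the tweezers are held with the pointer inside the red band, their tips over the bracket (all of step 2 and horizontal distance between fixed_tip and jig_centre below 0.055 m and height (world z) of fixed_tip below 0.26 m and y of pointer in the frame of band between -0.003 and 0.003 m), for 0.5 s.
At the end, for the whole second after the job is handed in: Through the last second: keeper within 0.03 rad of shut, bracket in its nest (12 mm); the gripper alone carries the still tweezers (finger force over 1 N), fixed tip 100-260 mm above the table and within 55 mm of the jig centre in plan, pointer within 3 mm of the red band's middle (all of step 3 and value of joint keeper below 0.03 rad and velocity of joint squeeze between -0.06 and 0.06 rad/s and linear speed of tweezers below 0.03 m/s and contact force between tweezers and jig below 0.3 N and contact force between tweezers and bracket below 0.3 N and x of bracket in the frame of jig between -0.012 and 0.012 m and y of bracket in the frame of jig between -0.012 and 0.012 m and angle between bracket's own z axis and vertical below 0.1 rad); the arm keeps its last pose, push and grip.
It fails at once if a bystander is pushed more than 30 mm from its place (distance of any of bracket_b, pliers, nozzle, paste, brush, magnet from where it was at the start of the episode above 0.03 m).
It fails at once if the bracket is knocked out of its nest (distance of bracket from where it was at the start of the episode above 0.02 m or angle between bracket's own z axis and vertical above 0.2 rad).
It also fails if it takes over 61 s, if anything falls off the work surface, if the arm or the gripper's body presses on something with over 40 N, if the wrist force passes 120 N, or if a joint passes its speed limit or range.

## Working session

There is one attempt and no reset: what is moved stays moved. The work goes in short steps, Python scripts to look and compute and a tool call to move; the robot and the scene stay as the last step left them, time stands still between calls to the robot, and variables do not carry over. Pictures are saved under pics/ and viewed, at most 10 in all, crops included, and the job is handed in when it is done.

Besides the shell and the picture viewer there is one more tool, called as name(argument=value, ...) on one line, values as JSON. apply_moves: Moves the arm, as the interface text tells. Shift numbers are shares of 0.3 m and turn numbers shares of 1.5 rad, none past 1 either way. Its arguments: {"type":"object","properties":{"rows":{"type":"array"},"hand":{"type":"number"},"grip_force":{"type":"number"}},"required":["rows"]}

```bash
mkdir -p pics; cat > h.py <<'E'
import numpy as np, cv2
from rig import bot
def save(n,im): cv2.imwrite(f'pics/{n}.png',cv2.cvtColor(im,cv2.COLOR_RGB2BGR))
def world(cam,d,u,v):
    i=bot.camera_info(cam);K=np.array(i['K']);T=np.array(i['T']);z=d[v,u]
    return (T@np.r_[np.linalg.inv(K)@[u,v,1]*z,1])[:3]
def pix(cam,p):
    i=bot.camera_info(cam);K=np.array(i['K']);T=np.array(i['T'])
    c=np.linalg.inv(T)@np.r_[p,1];c=K@c[:3];return (c[:2]/c[2]).round(0)
E
python3 - <<'E'
from h import *
s=bot.get_state();print(s['clock'],s['position'],s['tcp_rot'],s['opening'])
im,d=bot.read_camera('top');save('top',im);np.savez('top.npz',im=im,d=d)
for t in ['jig','keeper','keeper_knob','keeper_hinge','bracket','cradle','tweezers','grip','fixed_tip','pointer','band','nozzle','paste']:
    for r in bot.recognise(t,'top')[:3]: print(t,np.round(r['centre'],3),round(r['confidence'],2),pix('top',r['centre']))
E
```

```text
0.0 [0.19078799 0.56845966 0.18332218] [ 1.61216408e-01  9.86918597e-01 -9.55604829e-04 -1.97162316e-04] 0.087857603877291
jig [0.552 0.224 0.011] 0.88 [253. 215.]
keeper [0.51  0.27  0.081] 0.59 [235. 224.]
keeper_knob [0.512 0.272 0.081] 0.6 [234. 224.]
keeper_hinge [0.512 0.272 0.073] 0.85 [234. 224.]
bracket [0.367 0.143 0.047] 0.92 [276. 273.]
bracket [0.559 0.224 0.054] 0.84 [251. 210.]
bracket [0.754 0.284 0.042] 0.74 [235. 151.]
cradle [ 0.591 -0.213  0.006] 0.64 [390. 204.]
tweezers [ 0.597 -0.205  0.035] 0.56 [388. 200.]
fixed_tip [ 0.596 -0.209  0.036] 0.89 [390. 201.]
fixed_tip [ 0.589 -0.211  0.001] 0.61 [389. 205.]
pointer [ 0.596 -0.199  0.037] 0.43 [387. 200.]
band [ 0.591 -0.215  0.003] 0.66 [390. 204.]
nozzle [0.466 0.006 0.027] 0.43 [321. 242.]
paste [0.639 0.001 0.058] 0.75 [323. 185.]
paste [0.546 0.228 0.015] 0.41 [251. 217.]
```

View pics/top.png

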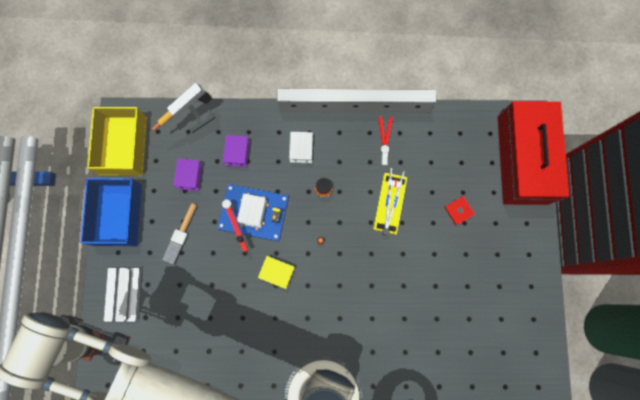

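```bash
cat > m.py <<'E'
from h import *
f=np.load('top.npz');im,d=f['im'],f['d']
i=bot.camera_info('top');K=np.array(i['K']);T=np.array(i['T'])
vv,uu=np.mgrid[:400,:640]
P=np.stack([(uu-K[0,2])/K[0,0]*d,(vv-K[1,2])/K[1,1]*d,d],-1)@T[:3,:3].T+T[:3,3]
h=cv2.cvtColor(im,cv2.COLOR_RGB2HSV).astype(int)
H,S,V=h[...,0],h[...,1],h[...,2]
def box(m,u0,u1,v0,v1): 
    w=np.zeros_like(m);w[v0:v1,u0:u1]=1;return m&w
def rect(m,name):
    q=P[m];z=np.median(q[:,2]);print(name,len(q),'z',z.round(3),cv2.minAreaRect((q[:,:2]*1000).astype(np.float32)))
blue=box((H>100)&(H<125)&(S>120)&(P[...,2]<.025),205,300,170,250);rect(blue,'jig')
red=box(((H<8)|(H>172))&(S>130)&(P[...,2]>.05),205,300,170,262);rect(red,'keeper')
steel=box((S<60)&(V>120)&(P[...,2]>.045)&(P[...,2]<.063),236,270,185,235);rect(steel,'bracket')
yel=box((H>22)&(H<35)&(S>120)&(P[...,2]<.015),360,420,160,245);rect(yel,'cradle')
E
python3 - <<'E'
from m import *
a=cv2.resize(im[180:260,200:300],(600,480),interpolation=cv2.INTER_CUBIC)
b=cv2.resize(im[165:240,365:415],(320,480),interpolation=cv2.INTER_CUBIC)
s,ds=bot.read_camera('scene');save('scene',s)
save('crop1',cv2.resize(np.hstack([a,b]),(800,418)))
E
```

```text
jig 1553 z 0.011 ((562.2928466796875, 226.13453674316406), (204.0350341796875, 150.45986938476562), 78.94313049316406)
keeper 167 z 0.074 ((409.0616455078125, 174.80812072753906), (384.4355163574219, 60.44900131225586), 45.29827117919922)
bracket 629 z 0.056 ((562.5111083984375, 224.45913696289062), (70.71637725830078, 90.63075256347656), 79.46841430664062)
cradle 833 z 0.004 ((596.1668701171875, -215.20925903320312), (77.88072967529297, 192.45721435546875), 78.5809555053711)
```

View pics/crop1.png

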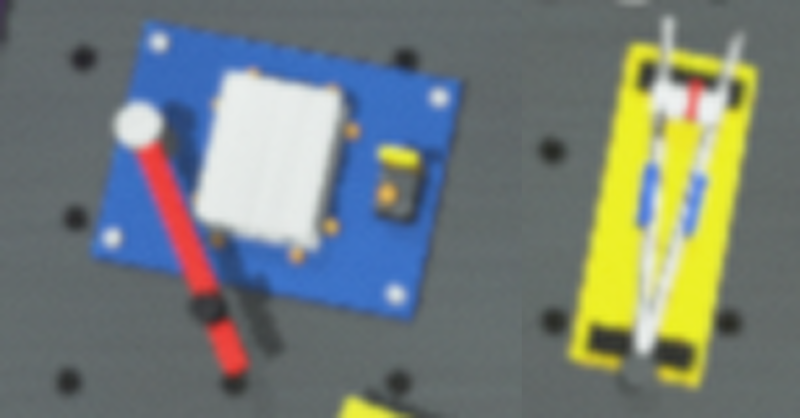

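View pics/scene.png

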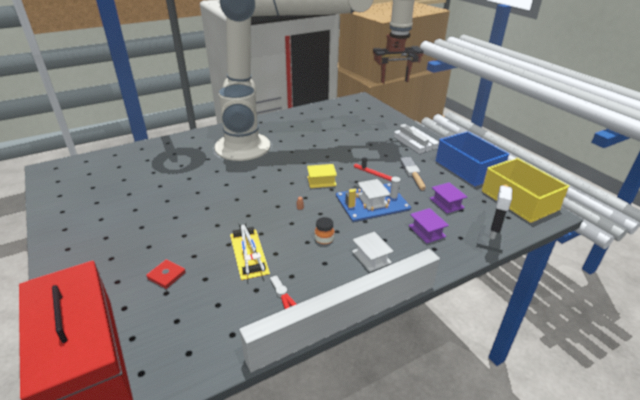

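```bash
cat >> h.py <<'E'
C=np.array([.5623,.2253]);jy=np.array([.192,.981]);jx=np.array([.981,-.192])
piv=C+.075*jy
def knob(t): return piv+.12*(-jy*np.cos(t)-jx*np.sin(t))
def tang(t): return jy*np.sin(t)-jx*np.cos(t)   # opening direction
def head(R): return np.degrees(np.arctan2(R[1,1],R[0,1]))
def to(x,y,z,hd):
    from scipy.spatial.transform import Rotation as Ro
    s=bot.get_state();R=Ro.from_quat(s['tcp_rot']).as_matrix();p=np.array(s['position'])
    dv=R.T@(np.array([x,y,z])-p)
    print('pos',p.round(4),'head',head(R).round(2),'tilt',np.degrees(np.arccos(-R[2,2])).round(2),'slide tot/0.3',(dv/.3).round(3),'turnz tot/1.5',(-np.radians((hd-head(R)+180)%360-180)/1.5).round(3),'q',np.round(s['q'],2))
E
python3 - <<'E'
from m import *
red=box(((H<8)|(H>172))&(S>130)&(P[...,2]>.05),215,252,195,255)
rect(red,'bar')
w=cv2.minAreaRect((P[red][:,:2]*1000).astype(np.float32))
[vx,vy,_,_]=cv2.fitLine((P[red][:,:2]).astype(np.float32),cv2.DIST_L2,0,.01,.01).ravel()
if vx>0: vx,vy=-vx,-vy
v=np.array([vx,vy]);th=np.arctan2(-v@jx,-v@jy);print('theta',th)
blk=box((V<70)&(P[...,2]>.085),225,255,220,255);print('knob',blk.sum(),P[blk].mean(0))
wh=box((S<50)&(P[...,2]>.062),215,240,190,215);print('post',wh.sum(),P[wh].mean(0),piv)
print('knob calc',knob(th),'tangent heading',np.degrees(np.arctan2(*tang(th)[::-1])),np.degrees(np.arctan2(*tang(0)[::-1])))
to(*knob(th),.2,0)
# tweezers
b=box((H>100)&(H<125)&(S>120)&(P[...,2]>.02),375,410,165,245);print('pads',b.sum(),P[b].mean(0))
n,l=cv2.connectedComponents(b.astype(np.uint8))
for k in range(1,n):
  q=P[l==k]; print(k,len(q),q.mean(0))
E
```

```text
jig 1553 z 0.011 ((562.2928466796875, 226.13453674316406), (204.0350341796875, 150.45986938476562), 78.94313049316406)
keeper 167 z 0.074 ((409.0616455078125, 174.80812072753906), (384.4355163574219, 60.44900131225586), 45.29827117919922)
bracket 629 z 0.056 ((562.5111083984375, 224.45913696289062), (70.71637725830078, 90.63075256347656), 79.46841430664062)
cradle 833 z 0.004 ((596.1668701171875, -215.20925903320312), (77.88072967529297, 192.45721435546875), 78.5809555053711)
bar 167 z 0.074 ((409.0616455078125, 174.80812072753906), (384.4355163574219, 60.44900131225586), 45.29827117919922)
theta 0.8535821393626284
knob 23 [0.46454963 0.24780357 0.10843788]
post 59 [0.57088211 0.29166855 0.10121924] [0.5767   0.298875]
knob calc [0.47283762 0.23886295] tangent heading 120.01947479542967 168.92612884865594
pos [0.1909 0.5688 0.1844] head 71.45 tilt 0.0 slide tot/0.3 [-1.241 -0.744 -0.052] turnz tot/1.5 0.831 q [ 1.19  0.09  1.23  0.    1.82 -0.06]
pads 18 [ 0.59744666 -0.21105604  0.03745792]
1 11 [ 0.59954059 -0.20109483  0.03747802]
2 7 [ 0.59415619 -0.22670938  0.03742635]
```

apply_moves(rows=[{"slide":[-0.12,-0.07,0],"angular":[0,0,0]},{"slide":[-0.12,-0.07,0],"angular":[0,0,0]},{"slide":[-0.12,-0.07,0],"angular":[0,0,0]},{"slide":[-0.12,-0.07,0],"angular":[0,0,0]},{"slide":[-0.12,-0.07,0],"angular":[0,0,0]},{"slide":[-0.12,-0.07,0],"angular":[0,0,0]},{"slide":[-0.12,-0.07,0],"angular":[0,0,0]},{"slide":[-0.12,-0.07,0],"angular":[0,0,0]},{"slide":[-0.12,-0.07,0],"angular":[0,0,0]},{"slide":[-0.12,-0.07,0],"angular":[0,0,0]}], hand=50)

```text
clock: 1.58
position: [0.4663, 0.2535, 0.1848]
tcp_rot: [0.161, 0.987, 0.0, 0.0]
contact_force: [0.9, 0.5, 0.3]
opening: 0.0497
gripper_force: 0.0
```

apply_moves(rows=[{"slide":[0,0,0],"angular":[0,0,0.08]},{"slide":[0,0,0],"angular":[0,0,0.08]},{"slide":[0,0,0],"angular":[0,0,0.08]},{"slide":[0,0,0],"angular":[0,0,0.08]},{"slide":[0,0,0],"angular":[0,0,0.08]},{"slide":[0,0,0],"angular":[0,0,0.08]},{"slide":[0,0,0],"angular":[0,0,0.08]},{"slide":[0,0,0],"angular":[0,0,0.08]},{"slide":[0,0,0],"angular":[0,0,0.08]},{"slide":[0,0,0],"angular":[0,0,0.08]}])

```text
clock: 2.42
position: [0.4653, 0.2553, 0.1845]
tcp_rot: [0.692, 0.721, 0.0, 0.0]
contact_force: [-0.0, -0.2, 0.3]
opening: 0.0497
gripper_force: 0.0
```

apply_moves(rows=[{"slide":[0,0,0],"angular":[0,0,0.08]},{"slide":[0,0,0],"angular":[0,0,0.08]},{"slide":[0,0,0],"angular":[0,0,0.08]},{"slide":[0,0,0],"angular":[0,0,0.08]},{"slide":[0,0,0],"angular":[0,0,0.08]},{"slide":[0,0,0],"angular":[0,0,0.08]},{"slide":[0,0,0],"angular":[0,0,0.08]},{"slide":[0,0,0],"angular":[0,0,0.08]},{"slide":[0,0,0],"angular":[0,0,0.08]},{"slide":[0,0,0],"angular":[0,0,0.08]}])

```text
clock: 3.25
position: [0.4653, 0.2553, 0.1845]
tcp_rot: [0.979, 0.204, 0.0, -0.0]
contact_force: [0.6, -0.9, -0.3]
opening: 0.0499
gripper_force: 0.0
```

```bash
cat >> h.py <<'E'
def wcloud(name):
    from scipy.spatial.transform import Rotation as Ro
    s=bot.get_state();Tt=np.eye(4);Tt[:3,:3]=Ro.from_quat(s['tcp_rot']).as_matrix();Tt[:3,3]=s['position']
    im,d=bot.read_camera('wrist');save(name,im)
    i=bot.camera_info('wrist');K=np.array(i['K']);T=Tt@np.array(i['T_tool_cam'])
    vv,uu=np.mgrid[:400,:640]
    P=np.stack([(uu-K[0,2])/K[0,0]*d,(vv-K[1,2])/K[1,1]*d,d],-1)@T[:3,:3].T+T[:3,3]
    h=cv2.cvtColor(im,cv2.COLOR_RGB2HSV).astype(int);P[d==0]=np.nan
    return im,P,h[...,0],h[...,1],h[...,2]
E
python3 - <<'E'
from h import *
im,P,H,S,V=wcloud('w1')
to(.467,.249,.085,-65.5)
for t in ['keeper_knob','keeper_hinge']:
    for r in bot.recognise(t,'wrist')[:2]: print(t,np.round(r['centre'],3),round(r['confidence'],2))
red=((H<8)|(H>172))&(S>130)&(abs(P[...,2]-.075)<.006)
q=P[red];print(red.sum());
if len(q)>5:print(cv2.minAreaRect((q[:,:2]*1000).astype(np.float32)))
k=(V<70)&(abs(P[...,2]-.110)<.006);print(k.sum(),np.nanmean(P[k],0) if k.any() else '')
E
```

```text
pos [0.4653 0.2553 0.1845] head -66.81 tilt 0.01 slide tot/0.3 [-0.003  0.021  0.332] turnz tot/1.5 -0.015 q [ 0.44 -0.1   1.42 -0.    1.82  1.6 ]
keeper_knob [0.52  0.273 0.075] 0.61
keeper_hinge [0.525 0.279 0.077] 0.66
1455
((496.50897216796875, 265.9635314941406), (142.8317413330078, 13.345677375793457), 23.51915740966797)
229 [0.46562241 0.25305417 0.11085494]
```

View pics/w1.png

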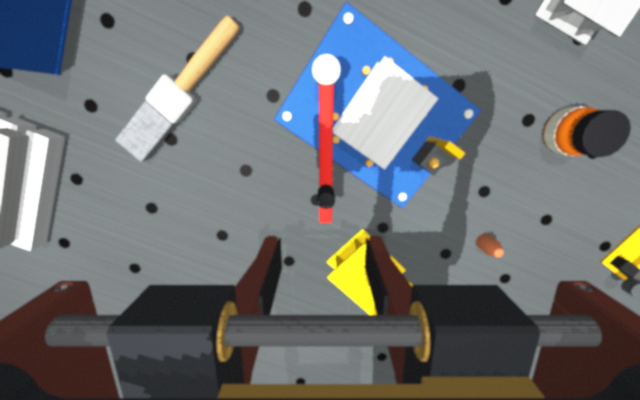

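apply_moves(rows=[{"slide":[0,0.008,0.066],"angular":[0,0,0]},{"slide":[0,0,0.066],"angular":[0,0,0]},{"slide":[0,0,0.066],"angular":[0,0,0]},{"slide":[0,0,0.066],"angular":[0,0,0]},{"slide":[0,0,0.066],"angular":[0,0,0]},{"slide":[0,0,0],"angular":[0,0,0]},{"slide":[0,0,0],"angular":[0,0,0]}])

```text
clock: 3.98
position: [0.4656, 0.2528, 0.0846]
tcp_rot: [0.978, 0.209, -0.001, 0.0]
contact_force: [-0.9, -0.7, 0.1]
opening: 0.0496
gripper_force: 0.0
```

apply_moves(rows=[{"slide":[0,0,0],"angular":[0,0,0]},{"slide":[0,0,0],"angular":[0,0,0]},{"slide":[0,0,0],"angular":[0,0,0]}], hand=24)

```text
clock: 4.23
position: [0.4671, 0.2535, 0.0872]
tcp_rot: [0.978, 0.208, 0.001, -0.0]
contact_force: [0.2, 0.8, 0.1]
opening: 0.0332
gripper_force: 0.0
```

apply_moves(rows=[{"slide":[0.002,0.04,0],"angular":[0,0,-0.0667]},{"slide":[0.002,0.04,0],"angular":[0,0,-0.0667]},{"slide":[0.002,0.04,0],"angular":[0,0,-0.0667]},{"slide":[0.002,0.04,0],"angular":[0,0,-0.0667]},{"slide":[0.002,0.04,0],"angular":[0,0,-0.0667]},{"slide":[0.002,0.04,0],"angular":[0,0,-0.0667]},{"slide":[0.002,0.04,0],"angular":[0,0,-0.0667]},{"slide":[0.002,0.04,0],"angular":[0,0,-0.0667]},{"slide":[0,0,0],"angular":[0,0,0]},{"slide":[0,0,0],"angular":[0,0,0]}])

```text
clock: 5.07
position: [0.5349, 0.189, 0.086]
tcp_rot: [0.821, 0.571, 0.0, 0.0]
contact_force: [-0.6, 0.5, -0.3]
opening: 0.024
gripper_force: 0.0
```

```bash
python3 - <<'E'
from h import *
p0=np.array([.5756,.301])
to(*(p0+.12*(-jy)),.085,-11.1)
print(bot.get_state()['contact_force'])
E
```

```text
pos [0.5349 0.189  0.086 ] head -20.4 tilt 0.03 slide tot/0.3 [0.002 0.062 0.003] turnz tot/1.5 -0.108 q [0.28 0.01 1.49 0.   1.64 0.64]
[-0.62038182  0.53856898 -0.34261003]
```

apply_moves(rows=[{"slide":[0.001,0.02,0],"angular":[0,0,-0.035]},{"slide":[0,0.02,0],"angular":[0,0,-0.035]},{"slide":[0,0.02,0],"angular":[0,0,-0.035]},{"slide":[0,0.007,0],"angular":[0,0,0]},{"slide":[0,0.005,0],"angular":[0,0,0]},{"slide":[0,0,0],"angular":[0,0,0]}])

```text
clock: 5.57
position: [0.5552, 0.1837, 0.0857]
tcp_rot: [0.773, 0.634, 0.0, -0.0]
contact_force: [-0.6, 0.5, 0.1]
opening: 0.0244
gripper_force: 0.0
```

apply_moves(rows=[{"slide":[0,0.005,0],"angular":[0,0,0]},{"slide":[0,0.003,0],"angular":[0,0,0]},{"slide":[0,0,0],"angular":[0,0,0]},{"slide":[0,0,0],"angular":[0,0,0]}])

```text
clock: 5.9
position: [0.5577, 0.1829, 0.0854]
tcp_rot: [0.773, 0.635, -0.0, -0.0]
contact_force: [0.5, -0.7, -0.4]
opening: 0.0239
gripper_force: 0.0
```

apply_moves(rows=[{"slide":[0,0.005,0],"angular":[0,0,0]},{"slide":[0,0.005,0],"angular":[0,0,0]},{"slide":[0,0,0],"angular":[0,0,0]},{"slide":[0,0,0],"angular":[0,0,0]}])

```text
clock: 6.23
position: [0.5608, 0.1823, 0.0854]
tcp_rot: [0.773, 0.635, -0.0, -0.0]
contact_force: [-0.9, 0.3, 0.7]
opening: 0.0241
gripper_force: 0.0
```

apply_moves(rows=[{"slide":[0,-0.01,0],"angular":[0,0,0]},{"slide":[0,0,-0.06],"angular":[0,0,0]},{"slide":[0,0,-0.08],"angular":[0,0,0]},{"slide":[-0.1,0,-0.1],"angular":[0,0,0]},{"slide":[-0.1,0,-0.1],"angular":[0,0,0]},{"slide":[0,0,0],"angular":[0,0,0]},{"slide":[0,0,0],"angular":[0,0,0]}])

```text
clock: 6.82
position: [0.5473, 0.1243, 0.1893]
tcp_rot: [0.773, 0.634, 0.002, 0.001]
contact_force: [-0.1, 0.7, -0.4]
opening: 0.0241
gripper_force: 0.0
```

```bash
python3 - <<'E'
from h import *
im,P,H,S,V=wcloud('w2')
red=((H<8)|(H>172))&(S>130)&(abs(P[...,2]-.075)<.006)&(P[...,1]>.1)&(abs(P[...,0]-.56)<.15)
q=P[red];print(red.sum())
if len(q)>5:print(cv2.minAreaRect((q[:,:2]*1000).astype(np.float32)))
k=(V<70)&(abs(P[...,2]-.110)<.006)&(P[...,1]>.1);print(k.sum(),np.nanmean(P[k],0) if k.any() else '')
E
```

```text
2150
((496.84552001953125, 265.1788024902344), (143.93031311035156, 15.385688781738281), 23.442840576171875)
354 [0.46531476 0.25123696 0.11080111]
```

View pics/w2.png

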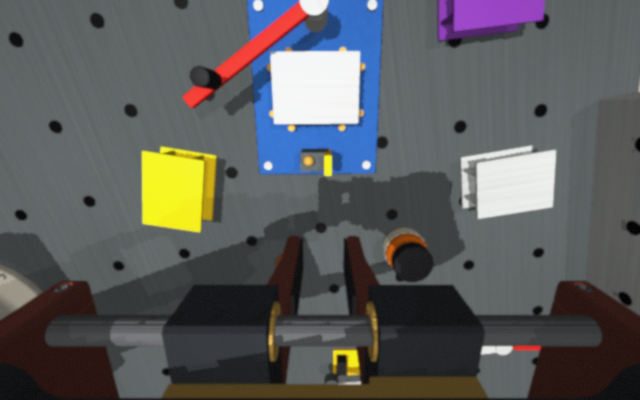

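```bash
python3 - <<'E'
from h import *
im,P,H,S,V=wcloud('w3')
s=bot.get_state();print(s['position'],s['q'])
for u,v in [(297,242),(295,250),(352,242),(355,250),(290,265),(362,270)]: print(u,v,im[v,u],P[v,u].round(4))
print(np.array(bot.camera_info('wrist')['T_tool_cam']).round(3))
sc,d=bot.read_camera('scene');save('s2',sc)
print(pix('scene',s['position']))
u,v=map(int,pix('scene',s['position']));
for dv in (-12,-8,-4,-2,0,2,4,8): print(dv,[world('scene',d,u+du,v+dv).round(3).tolist() for du in(-6,-3,0,3,6)])
save('s2c',cv2.resize(sc[v-60:v+40,u-80:u+80],(640,400),interpolation=cv2.INTER_CUBIC))
E
```

```text
[0.54603816 0.12536043 0.18541419] [ 1.64665589e-01 -1.50505968e-02  1.33777089e+00  4.17451164e-04
  1.81986870e+00  3.60061812e-01]
297 242 [49 24 20] [0.5339 0.1379 0.2334]
295 250 [50 28 23] [0.5339 0.1386 0.2448]
352 242 [52 29 24] [0.5642 0.1328 0.2355]
355 250 [49 24 21] [0.5649 0.132  0.244 ]
290 265 [51 25 23] [0.533 0.139 0.261]
362 270 [49 27 22] [0.566  0.1312 0.2637]
[[ 0.    -0.954 -0.3    0.082]
 [ 1.     0.001 -0.    -0.   ]
 [ 0.    -0.3    0.954 -0.201]
 [ 0.     0.     0.     1.   ]]
[346. 159.]
-12 [[0.189, 0.335, 0.001], [0.193, 0.346, -0.0], [0.565, 0.112, 0.236], [0.569, 0.12, 0.236], [0.568, 0.131, 0.233]]
-8 [[0.21, 0.322, -0.004], [0.224, 0.326, 0.002], [0.222, 0.342, -0.003], [0.234, 0.347, 0.001], [0.238, 0.359, 0.0]]
-4 [[0.239, 0.304, -0.002], [0.251, 0.31, 0.002], [0.246, 0.327, -0.005], [0.258, 0.333, -0.001], [0.264, 0.342, -0.0]]
-2 [[0.251, 0.296, -0.003], [0.258, 0.306, -0.002], [0.268, 0.312, 0.001], [0.275, 0.321, 0.002], [0.281, 0.331, 0.003]]
0 [[0.27, 0.284, 0.001], [0.27, 0.298, -0.003], [0.276, 0.307, -0.002], [0.284, 0.315, -0.0], [0.287, 0.327, -0.002]]
2 [[0.278, 0.28, -0.002], [0.284, 0.289, -0.002], [0.297, 0.294, 0.003], [0.295, 0.309, -0.001], [0.302, 0.318, -0.001]]
4 [[0.291, 0.272, -0.002], [0.297, 0.281, -0.002], [0.303, 0.291, -0.001], [0.305, 0.302, -0.003], [0.317, 0.308, 0.002]]
8 [[0.319, 0.254, 0.0], [0.321, 0.266, -0.002], [0.329, 0.274, 0.0], [0.334, 0.284, 0.0], [0.339, 0.293, -0.0]]
```

View pics/s2c.png

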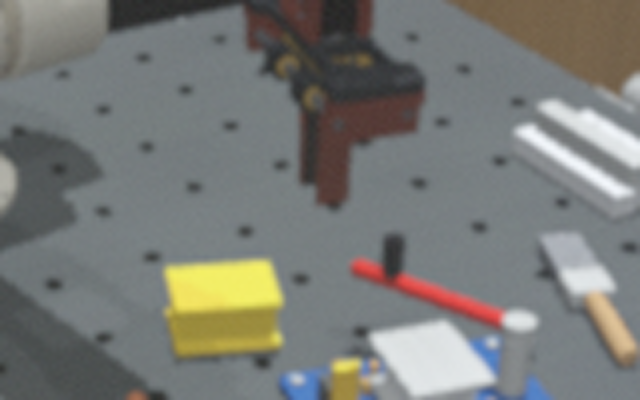

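```bash
python3 - <<'E'
from h import *
im,P,H,S,V=wcloud('w4')
s=bot.get_state();p=np.array(s['position'])
r=np.hypot(P[...,0]-p[0],P[...,1]-p[1])
m=(r<.045)&(P[...,2]>.2)&(P[...,2]<.3);z=P[m][:,2];print('wrist low z',np.percentile(z,[0,.5,1,2,5]).round(4),p[2])
sc,d=bot.read_camera('scene');i=bot.camera_info('scene');K=np.array(i['K']);T=np.array(i['T'])
vv,uu=np.mgrid[:400,:640]
Q=np.stack([(uu-K[0,2])/K[0,0]*d,(vv-K[1,2])/K[1,1]*d,d],-1)@T[:3,:3].T+T[:3,3]
m=(np.hypot(Q[...,0]-p[0],Q[...,1]-p[1])<.045)&(Q[...,2]>.12)
z=np.sort(Q[m][:,2]);print('scene low z',z[:12].round(3))
m&=Q[...,2]<.26;print(Q[m].min(0),Q[m].max(0),m.sum())
E
```

```text
wrist low z [0.2227 0.2239 0.2249 0.226  0.2295] 0.1842947977997085
scene low z [0.222 0.224 0.224 0.224 0.224 0.224 0.226 0.226 0.226 0.226 0.226 0.226]
[0.524517   0.10947559 0.22186032] [0.57290679 0.13530853 0.25968676] 152
```

apply_moves(rows=[{"slide":[0.091,-0.086,0],"angular":[0,0,0]},{"slide":[0.091,-0.086,0],"angular":[0,0,0]},{"slide":[0.091,-0.086,0],"angular":[0,0,0]},{"slide":[0.091,-0.086,0],"angular":[0,0,0]},{"slide":[0,0,0],"angular":[0,0,0.08]},{"slide":[0,0,0],"angular":[0,0,0.08]},{"slide":[0,0,0],"angular":[0,0,0.08]},{"slide":[0,0,0],"angular":[0,0,0.08]}], hand=50)

```text
clock: 7.73
position: [0.4654, 0.2531, 0.1849]
tcp_rot: [0.902, 0.431, -0.001, -0.0]
contact_force: [0.8, 0.4, -1.0]
opening: 0.05
gripper_force: 0.0
```

apply_moves(rows=[{"slide":[0,0,0],"angular":[0,0,0.08]},{"slide":[0,0,0],"angular":[0,0,0.08]},{"slide":[0,0,0],"angular":[0,0,0.08]},{"slide":[0,0,0],"angular":[0,0,0.08]},{"slide":[0,0,0],"angular":[0,0,0]},{"slide":[0,0,0],"angular":[0,0,0]}])

```text
clock: 8.23
position: [0.4658, 0.2526, 0.1853]
tcp_rot: [0.978, 0.208, -0.001, 0.0]
contact_force: [-1.1, 0.4, 0.1]
opening: 0.05
gripper_force: 0.0
```

```bash
python3 - <<'E'
from h import *
to(.4654,.2524,.047,-66.5)
E
```

```text
pos [0.4658 0.2526 0.1853] head -65.93 tilt 0.11 slide tot/0.3 [-0.001  0.     0.461] turnz tot/1.5 0.007 q [ 0.43 -0.1   1.42  0.    1.82  1.58]
```

apply_moves(rows=[{"slide":[0,0,0.09],"angular":[0,0,0]},{"slide":[0,0,0.09],"angular":[0,0,0]},{"slide":[0,0,0.09],"angular":[0,0,0]},{"slide":[0,0,0.09],"angular":[0,0,0]},{"slide":[0,0,0.05],"angular":[0,0,0]},{"slide":[0,0,0.045],"angular":[0,0,0]},{"slide":[0,0,0],"angular":[0,0,0]}])

```text
clock: 8.82
position: [0.4644, 0.2516, 0.0461]
tcp_rot: [0.978, 0.208, -0.003, 0.001]
contact_force: [0.3, 0.7, -0.1]
opening: 0.0503
gripper_force: 0.0
```

apply_moves(rows=[{"slide":[0,0,0],"angular":[0,0,0]},{"slide":[0,0,0],"angular":[0,0,0]},{"slide":[0,0,0],"angular":[0,0,0]},{"slide":[0,0,0],"angular":[0,0,0]},{"slide":[0,0,0],"angular":[0,0,0]}], hand=24)

```text
clock: 9.23
position: [0.4669, 0.2525, 0.051]
tcp_rot: [0.978, 0.206, 0.001, -0.0]
contact_force: [-0.5, -0.9, -0.7]
opening: 0.0246
gripper_force: 0.0
```

apply_moves(rows=[{"slide":[0.002,0.04,0],"angular":[0,0,-0.0667]},{"slide":[0.002,0.04,0],"angular":[0,0,-0.0667]},{"slide":[0.002,0.04,0],"angular":[0,0,-0.0667]},{"slide":[0.002,0.04,0],"angular":[0,0,-0.0667]},{"slide":[0.002,0.04,0],"angular":[0,0,-0.0667]},{"slide":[0.002,0.04,0],"angular":[0,0,-0.0667]},{"slide":[0.002,0.04,0],"angular":[0,0,-0.0667]},{"slide":[0.002,0.04,0],"angular":[0,0,-0.0667]},{"slide":[0,0,0],"angular":[0,0,0]},{"slide":[0,0,0],"angular":[0,0,0]}])

```text
clock: 10.07
position: [0.5346, 0.1879, 0.05]
tcp_rot: [0.822, 0.57, 0.0, -0.0]
contact_force: [0.1, 0.2, -1.1]
opening: 0.0238
gripper_force: 0.0
```

apply_moves(rows=[{"slide":[0.001,0.02,0],"angular":[0,0,-0.035]},{"slide":[0,0.02,0],"angular":[0,0,-0.035]},{"slide":[0,0.02,0],"angular":[0,0,-0.035]},{"slide":[0,0.007,0],"angular":[0,0,0]},{"slide":[0,0.005,0],"angular":[0,0,0]},{"slide":[0,0,0],"angular":[0,0,0]}])

```text
clock: 10.57
position: [0.5549, 0.1826, 0.05]
tcp_rot: [0.774, 0.633, -0.0, -0.0]
contact_force: [-1.0, 0.2, 0.4]
opening: 0.0238
gripper_force: 0.6
```

apply_moves(rows=[{"slide":[0,0.008,0],"angular":[0,0,0]},{"slide":[0,0.005,0],"angular":[0,0,0]},{"slide":[0,0,0],"angular":[0,0,0]},{"slide":[0,0,0],"angular":[0,0,0]}])

```text
clock: 10.9
position: [0.5549, 0.1826, 0.0498]
tcp_rot: [0.773, 0.634, -0.003, -0.003]
contact_force: [-14.3, 1.7, 6.9]
opening: 0.0244
gripper_force: 7.7
```

```bash
python3 - <<'E'
from h import *
im,P,H,S,V=wcloud('w5')
print(bot.get_state()['contact_force'],bot.get_state()['gripper_force'])
red=((H<8)|(H>172))&(S>130)&(abs(P[...,2]-.075)<.006)&(P[...,1]>.1)&(abs(P[...,0]-.56)<.15)
q=P[red];print(red.sum(),cv2.minAreaRect((q[:,:2]*1000).astype(np.float32)))
st=(S<60)&(V>110)&(abs(P[...,2]-.057)<.004)&(abs(P[...,0]-.56)<.08)&(abs(P[...,1]-.225)<.08);
print(st.sum(),cv2.minAreaRect((P[st][:,:2]*1000).astype(np.float32)))
E
```

```text
[-15.38667417   1.89580671   6.29351151] 7.615991234779358
4013 ((558.250244140625, 217.2094268798828), (143.90097045898438, 13.431872367858887), 79.2107925415039)
11990 ((562.3735961914062, 240.4960174560547), (100.4788818359375, 90.2536849975586), 79.03046417236328)
```

apply_moves(rows=[{"slide":[0,-0.012,0],"angular":[0,0,0]},{"slide":[0,-0.006,0],"angular":[0,0,0]},{"slide":[0,0,-0.06],"angular":[0,0,0]},{"slide":[0,0,-0.13],"angular":[0,0,0]},{"slide":[0,0,-0.13],"angular":[0,0,0]},{"slide":[0,0,-0.13],"angular":[0,0,0]},{"slide":[0,0,0],"angular":[0,0,0]}])

```text
clock: 11.53
position: [0.5569, 0.1832, 0.1952]
tcp_rot: [0.774, 0.634, 0.007, 0.003]
contact_force: [0.4, 1.1, 1.6]
opening: 0.0241
gripper_force: 0.0
```

apply_moves(rows=[{"slide":[-0.126,0.037,0],"angular":[0,0,0]},{"slide":[-0.126,0.037,0],"angular":[0,0,0]},{"slide":[-0.126,0.037,0],"angular":[0,0,0]},{"slide":[-0.126,0.037,0],"angular":[0,0,0]},{"slide":[-0.126,0.037,0],"angular":[0,0,0]},{"slide":[-0.126,0.037,0],"angular":[0,0,0]},{"slide":[-0.126,0.037,0],"angular":[0,0,0]},{"slide":[-0.126,0.037,0],"angular":[0,0,0]},{"slide":[-0.126,0.037,0],"angular":[0,0,0]},{"slide":[-0.126,0.037,0],"angular":[0,0,0]}], hand=60)

```text
clock: 12.37
position: [0.5886, -0.2122, 0.1848]
tcp_rot: [0.774, 0.634, 0.0, 0.001]
contact_force: [0.7, 0.0, 0.4]
opening: 0.0598
gripper_force: 0.0
```

apply_moves(rows=[{"slide":[0,0,0],"angular":[0,0,0.081]},{"slide":[0,0,0],"angular":[0,0,0.081]},{"slide":[0,0,0],"angular":[0,0,0.081]},{"slide":[0,0,0],"angular":[0,0,0.081]},{"slide":[0,0,0],"angular":[0,0,0.081]},{"slide":[0,0,0],"angular":[0,0,0.081]},{"slide":[0,0,0],"angular":[0,0,0.081]},{"slide":[0,0,0],"angular":[0,0,0.081]},{"slide":[0,0,0],"angular":[0,0,0.081]},{"slide":[0,0,0],"angular":[0,0,0.081]}])

```text
clock: 13.2
position: [0.5888, -0.2102, 0.1847]
tcp_rot: [0.997, 0.076, 0.0, 0.0]
contact_force: [0.6, 0.3, -0.5]
opening: 0.0602
gripper_force: 0.0
```

apply_moves(rows=[{"slide":[0,0,0],"angular":[0,0,0.081]},{"slide":[0,0,0],"angular":[0,0,0.081]},{"slide":[0,0,0],"angular":[0,0,0.081]},{"slide":[0,0,0],"angular":[0,0,0]},{"slide":[0,0,0],"angular":[0,0,0]}])

```text
clock: 13.62
position: [0.5887, -0.2101, 0.1847]
tcp_rot: [0.995, -0.101, 0.0, 0.0]
contact_force: [-0.5, 0.1, -0.4]
opening: 0.0599
gripper_force: 0.0
```

```bash
cat >> h.py <<'E'
def tw(P,H,S,V,zlo,zhi,u=None):
    b=(H>100)&(H<128)&(S>110)&(P[...,2]>zlo)&(P[...,2]<zhi)
    n,l,st,_=cv2.connectedComponentsWithStats(b.astype(np.uint8))
    for k in range(1,n):
        if st[k,4]>25: print('blue',st[k],np.nanmedian(P[l==k],0).round(4),cv2.minAreaRect((P[l==k][:,:2]*1000).astype(np.float32)))
E
python3 - <<'E'
from h import *
im,P,H,S,V=wcloud('w6')
to(.597,-.213,.1,-101.4)
tw(P,H,S,V,.015,.06)
for t in ['grip','fixed_tip','pointer','band','tweezers']:
    for r in bot.recognise(t,'wrist')[:2]: print(t,np.round(r['centre'],4),round(r['confidence'],2))
E
```

```text
pos [ 0.5886 -0.21    0.1848] head -101.61 tilt 0.02 slide tot/0.3 [0.029 0.004 0.283] turnz tot/1.5 -0.002 q [-0.4   0.16  1.16 -0.    1.83  1.38]
blue [311 160   5  29 112] [ 0.5998 -0.2014  0.0376] ((598.3034057617188, -200.78353881835938), (4.696055889129639, 33.95624923706055), 78.21346282958984)
grip [ 0.6134 -0.2078  0.0347] 0.74
grip [0.5635 0.151  0.011 ] 0.64
fixed_tip [ 0.6094 -0.2131  0.0363] 0.63
fixed_tip [ 0.7539 -0.2006  0.0107] 0.33
pointer [ 0.6035 -0.2045  0.033 ] 0.75
band [ 0.6515 -0.2229  0.0473] 0.54
band [ 0.6384 -0.0068  0.0591] 0.16
tweezers [ 0.6079 -0.2126  0.0356] 0.87
```

View pics/w6.png

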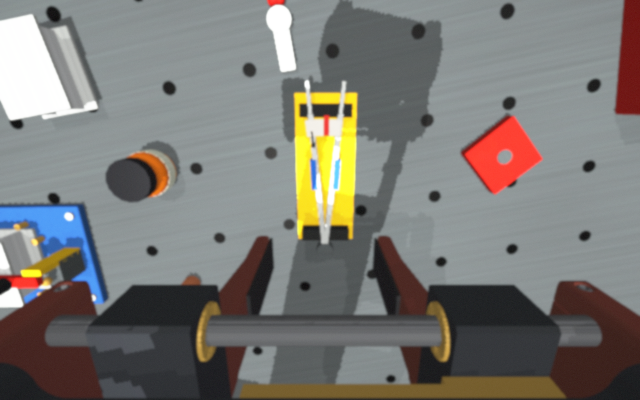

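```bash
python3 - <<'E'
from h import *
im,P,H,S,V=wcloud('w7')
b=(H>95)&(H<128)&(S>60)
b[:, :300]=0;b[:,355:]=0;b[:150]=0;b[205:]=0
n,l,st,_=cv2.connectedComponentsWithStats(b.astype(np.uint8))
for k in range(1,n):
    if st[k,4]>15: q=P[l==k];q=q[q[:,2]>.03];print(st[k],np.median(q,0).round(4),cv2.minAreaRect((q[:,:2]*1000).astype(np.float32)))
m=(P[...,2]>.030)&(P[...,2]<.045)&(S<70)&(V>100);m[:,:295]=0;m[:,355:]=0;m[250:]=0;m[:70]=0
# midline: per row mean
for v in (85,95,105,150,160,200,215,225,235,240):
    q=P[v][m[v]]; print(v,m[v].sum(),q.min(0).round(4) if len(q) else '',q.max(0).round(4) if len(q) else '')
E
```

```text
[311 159   6  30 141] [ 0.6    -0.2013  0.0376] ((598.6261596679688, -201.1881103515625), (5.891565799713135, 34.95396423339844), 77.99260711669922)
[334 160   6  29 129] [ 0.5933 -0.2275  0.0377] ((592.8031616210938, -227.37298583984375), (5.338440418243408, 33.866580963134766), 73.90115356445312)
85 7 [ 0.688  -0.2546  0.0326] [ 0.6966 -0.2129  0.0354]
95 6 [ 0.6781 -0.2517  0.0338] [ 0.6861 -0.2127  0.0358]
105 8 [ 0.668  -0.2488  0.0326] [ 0.6759 -0.2104  0.0353]
150 11 [ 0.6202 -0.2348  0.0312] [ 0.6263 -0.2054  0.0381]
160 8 [ 0.6093 -0.2304  0.033 ] [ 0.6154 -0.2006  0.0394]
200 9 [ 0.5624 -0.2163  0.0358] [ 0.566  -0.1984  0.0373]
215 8 [ 0.5435 -0.2101  0.0355] [ 0.5465 -0.1968  0.0373]
225 9 [ 0.5312 -0.2064  0.0357] [ 0.5335 -0.1953  0.038 ]
235 8 [ 0.5179 -0.2024  0.0355] [ 0.5196 -0.1936  0.0373]
240 7 [ 0.5117 -0.1998  0.0364] [ 0.5128 -0.1923  0.0377]
```

apply_moves(rows=[{"slide":[0.028,0.009,0.08],"angular":[0,0,0]},{"slide":[0,0,0.12],"angular":[0,0,0]},{"slide":[0,0,0.12],"angular":[0,0,0]},{"slide":[0,0,0.12],"angular":[0,0,0]},{"slide":[0,0,0.1],"angular":[0,0,0]},{"slide":[0,0,0.06],"angular":[0,0,0]},{"slide":[0,0,0],"angular":[0,0,0]},{"slide":[0,0,0],"angular":[0,0,0]}])

```text
clock: 14.63
position: [0.5955, -0.2139, 0.0039]
tcp_rot: [0.995, -0.103, -0.001, -0.0]
contact_force: [0.2, 0.8, 0.4]
opening: 0.0599
gripper_force: 0.0
```

```bash
python3 - <<'E'
from h import *
im,P,H,S,V=wcloud('w8')
to(.5962,-.2143,-.025,-101.6)
tw(P,H,S,V,.015,.06)
save('w8c',np.hstack([im]))
E
```

```text
pos [ 0.5968 -0.2144  0.0061] head -101.78 tilt 0.07 slide tot/0.3 [-0.002 -0.     0.104] turnz tot/1.5 -0.002 q [-0.4   0.22  1.41 -0.    1.51  1.38]
blue [294 218  14  56 505] [ 0.5997 -0.2012  0.0374] ((598.0301513671875, -201.07008361816406), (6.172001361846924, 35.45531463623047), 80.86625671386719)
blue [339 219  13  55 487] [ 0.5944 -0.2275  0.0374] ((592.9652099609375, -227.23890686035156), (5.991806507110596, 35.375240325927734), 74.99617004394531)
```

View pics/w8.png

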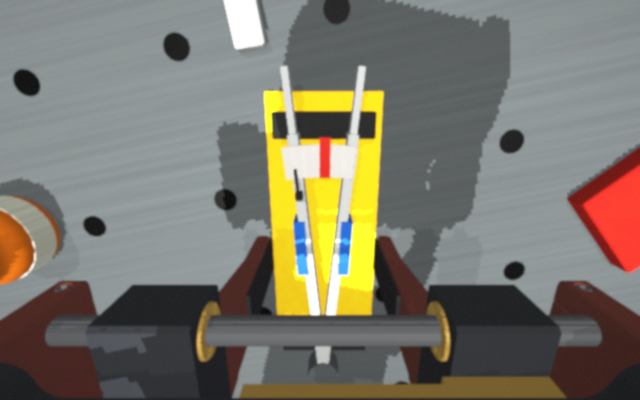

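apply_moves(rows=[{"slide":[-0.003,0,0.05],"angular":[0,0,0]},{"slide":[0,0,0.03],"angular":[0,0,0]},{"slide":[0,0,0.02],"angular":[0,0,0]},{"slide":[0,0,0],"angular":[0,0,0]},{"slide":[0,0,0],"angular":[0,0,0]}])

```text
clock: 15.1
position: [0.5955, -0.2141, -0.0247]
tcp_rot: [0.995, -0.103, 0.0, 0.0]
contact_force: [-0.6, -0.2, -0.1]
opening: 0.0597
gripper_force: 0.0
```

apply_moves(rows=[{"slide":[0,0,0],"angular":[0,0,0]},{"slide":[0,0,0],"angular":[0,0,0]},{"slide":[0,0,0],"angular":[0,0,0]},{"slide":[0,0,0],"angular":[0,0,0]},{"slide":[0,0,0],"angular":[0,0,0]},{"slide":[0,0,0],"angular":[0,0,0]},{"slide":[0,0,0],"angular":[0,0,0]}], hand=28, grip_force=25)

```text
clock: 15.68
position: [0.5957, -0.214, -0.0247]
tcp_rot: [0.995, -0.103, 0.0, 0.0]
contact_force: [-0.3, 0.7, 1.0]
opening: 0.0281
gripper_force: 8.3
```

apply_moves(rows=[{"slide":[0,0,-0.03],"angular":[0,0,0]},{"slide":[0,0,-0.06],"angular":[0,0,0]},{"slide":[0,0,-0.08],"angular":[0,0,0]},{"slide":[0,0,-0.08],"angular":[0,0,0]},{"slide":[0,0,-0.08],"angular":[0,0,0]},{"slide":[0,0,-0.08],"angular":[0,0,0]},{"slide":[0,0,-0.04],"angular":[0,0,0]},{"slide":[0,0,0],"angular":[0,0,0]},{"slide":[0,0,0],"angular":[0,0,0]}])

```text
clock: 16.43
position: [0.5955, -0.2141, 0.1099]
tcp_rot: [0.995, -0.103, 0.0, 0.0]
contact_force: [-0.4, -0.6, -1.9]
opening: 0.0282
gripper_force: 7.3
```

```bash
python3 - <<'E'
from h import *
im,P,H,S,V=wcloud('w9')
s=bot.get_state();print(s['position'],s['opening'],s['gripper_force'])
save('w9c',cv2.resize(im[60:260,240:410],(680,800)[:1]+(600,),interpolation=cv2.INTER_CUBIC))
tw(P,H,S,V,.1,.25)
red=((H<8)|(H>172))&(S>140)&(P[...,2]>.1)&(P[...,2]<.22);red[:,:270]=0;red[:,380:]=0;red[220:]=0
print('band',red.sum(),np.nanmedian(P[red],0))
for v in (75,90,105): 
    m=(P[v,:,2]>.1)&(P[v,:,2]<.22);q=P[v][m];print(v,np.where(m)[0],q[[0,-1]].round(4) if len(q) else '')
E
```

```text
[ 0.59483856 -0.21383218  0.10833064] 0.02822974002580506 7.338511794805527
blue [294 235  16  69 872] [ 0.5986 -0.204   0.1721] ((596.8665161132812, -203.144287109375), (8.425086975097656, 37.23682403564453), 79.01900482177734)
blue [336 236  17  68 859] [ 0.5946 -0.2255  0.1721] ((592.3690795898438, -225.3282928466797), (8.101431846618652, 36.55116653442383), 76.31410217285156)
band 504 [ 0.65152773 -0.22252699  0.1767024 ]
75 [287 288 289 290 291 292 293 294 295 296 297 349 350 351 352 353 354 355
 356 357 358 359] [[ 0.6926 -0.2189  0.1699]
 [ 0.6862 -0.2496  0.1693]]
90 [288 289 290 291 292 293 294 295 296 297 298 348 349 350 351 352 353 354
 355 356 357] [[ 0.6866 -0.2178  0.169 ]
 [ 0.6803 -0.2476  0.1706]]
105 [290 291 292 293 294 295 296 297 298 299 346 347 348 349 350 351 352 353
 354 355 356] [[ 0.6803 -0.2171  0.1685]
 [ 0.6742 -0.2462  0.1695]]
```

View pics/w9c.png

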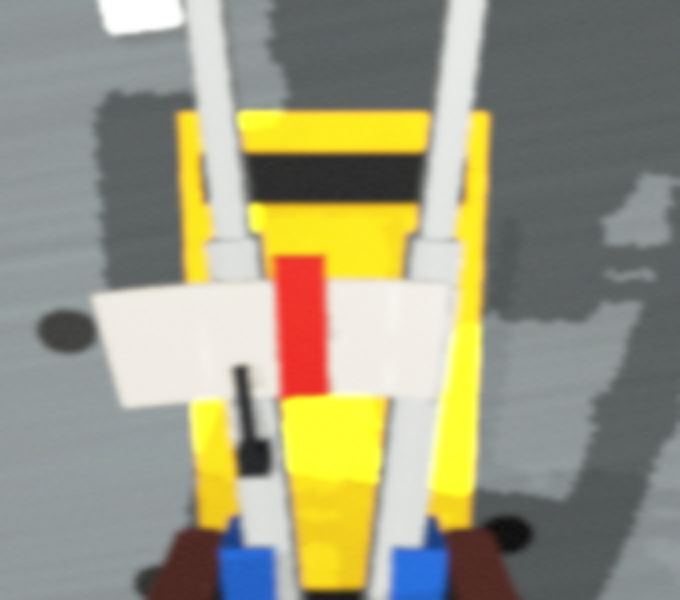

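apply_moves(rows=[{"slide":[0,0,0],"angular":[0,0,0]},{"slide":[-0.02,-0.04,0],"angular":[0,0,0]},{"slide":[-0.035,-0.07,0],"angular":[0,0,0]},{"slide":[-0.0475,-0.09,0],"angular":[0,0,0]},{"slide":[-0.0475,-0.09,0],"angular":[0,0,0]},{"slide":[-0.0475,-0.09,0],"angular":[0,0,0]},{"slide":[-0.0475,-0.09,0],"angular":[0,0,0]},{"slide":[-0.0475,-0.09,0],"angular":[0,0,0]},{"slide":[-0.0475,-0.09,0],"angular":[0,0,0]},{"slide":[-0.0475,-0.09,0],"angular":[0,0,0]}], hand=23.2)

```text
clock: 17.32
position: [0.5252, 0.0292, 0.1085]
tcp_rot: [0.995, -0.103, -0.001, -0.0]
contact_force: [1.9, 0.6, -0.8]
opening: 0.0236
gripper_force: 10.4
```

apply_moves(rows=[{"slide":[-0.0475,-0.09,0],"angular":[0,0,0]},{"slide":[-0.0475,-0.09,0],"angular":[0,0,0]},{"slide":[-0.0475,-0.09,0],"angular":[0,0,0]},{"slide":[-0.0475,-0.09,0],"angular":[0,0,0]},{"slide":[-0.0475,-0.09,0.01],"angular":[0,0,0]},{"slide":[-0.0475,-0.09,0.01],"angular":[0,0,0]},{"slide":[-0.035,-0.07,0.01],"angular":[0,0,0]},{"slide":[-0.02,-0.04,0],"angular":[0,0,0]},{"slide":[0,0,0],"angular":[0,0,0]},{"slide":[0,0,0],"angular":[0,0,0]}])

```text
clock: 18.15
position: [0.4657, 0.2393, 0.0997]
tcp_rot: [0.995, -0.102, -0.001, 0.001]
contact_force: [0.7, -0.1, -0.8]
opening: 0.0232
gripper_force: 10.4
```

```bash
cat > chk.py <<'E'
from h import *
import sys
im,P,H,S,V=wcloud(sys.argv[1])
s=bot.get_state();print(s['position'],s['opening'],s['gripper_force'],s['contact_force'])
to(.459,.254,.1,-101.6)
Z=(P[...,2]>.12)&(P[...,2]<.22)
for v in (75,90):
    m=Z[v];q=P[v][m];print(v,np.where(m)[0],q[[0,-1]].round(4) if len(q) else '')
red=((H<8)|(H>172))&(S>140)&Z;red[:,:270]=0;red[:,380:]=0;red[220:]=0
print('band',red.sum(),np.nanmedian(P[red],0),np.ptp(np.where(red)[1]),np.where(red)[1].mean())
save(sys.argv[1]+'c',cv2.resize(im[60:260,240:410],(680,600),interpolation=cv2.INTER_CUBIC))
E
python3 chk.py w10
```

```text
[0.4662377  0.23864727 0.1000717 ] 0.023156009788576515 10.373386144638062 [ 0.29819859 -0.03575386 -0.21571934]
pos [0.4662 0.2386 0.1001] head -101.75 tilt 0.08 slide tot/0.3 [-0.034 -0.045  0.   ] turnz tot/1.5 -0.002 q [ 0.41 -0.11  1.58 -0.    1.67  2.18]
75 [297 298 299 300 301 302 303 304 305 306 339 340 341 342 343 344 345 346
 347 348] [[0.562  0.2305 0.1601]
 [0.5576 0.2088 0.1597]]
90 [298 299 300 301 302 303 304 305 306 307 338 339 340 341 342 343 344 345
 346 347] [[0.5561 0.2315 0.1585]
 [0.5517 0.2102 0.1586]]
band 532 [0.52247911 0.23448014 0.1663532 ] 38 307.3515037593985
```

View pics/w10c.png

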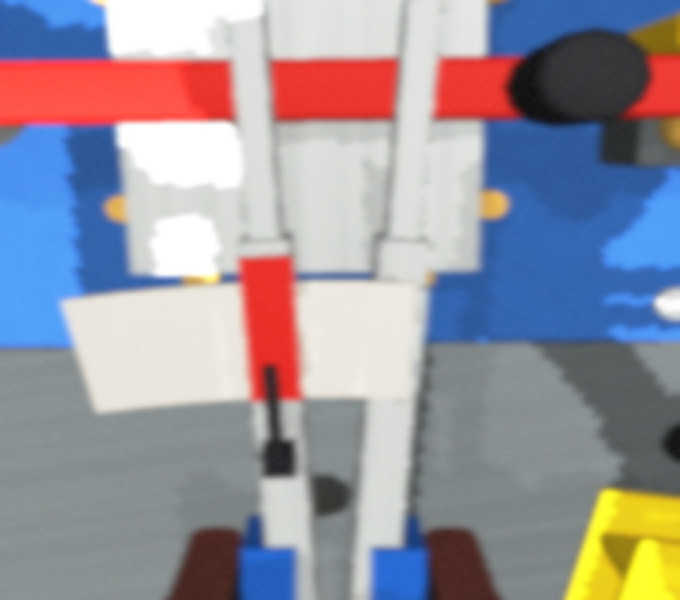

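apply_moves(rows=[{"slide":[0,0,0],"angular":[0,0,0]},{"slide":[0,0,0],"angular":[0,0,0]},{"slide":[0,0,0],"angular":[0,0,0]},{"slide":[0,0,0],"angular":[0,0,0]},{"slide":[0,0,0],"angular":[0,0,0]},{"slide":[0,0,0],"angular":[0,0,0]},{"slide":[0,0,0],"angular":[0,0,0]},{"slide":[0,0,0],"angular":[0,0,0]},{"slide":[0,0,0],"angular":[0,0,0]},{"slide":[0,0,0],"angular":[0,0,0]}])

```text
clock: 19.03
position: [0.467, 0.2388, 0.1008]
tcp_rot: [0.995, -0.103, 0.0, -0.0]
contact_force: [-0.3, 0.1, -0.6]
opening: 0.0232
gripper_force: 10.4
```

```bash
python3 -c "
from rig import bot
print(bot.hand_in())"
```

```text
the job is handed in; nothing more can be done
None
```

The job is handed in (no verdict shown): the keeper is shut against its stop, and the tweezers are held still with the pointer mid-band, tips about 10 cm above the bracket. My first keeper swing missed because the real fingertips sit about 37 mm short of the reported TCP; I measured that offset with the cameras and corrected every later move for it.

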